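# Turn the yellow peg-board clip half over through the twisted guide

## Robot

A 7-joint arm with a two-finger parallel gripper is mounted at the origin on the work surface. World frame = base frame: x ahead of the robot, y to its left, z up, the work surface at z = 0. Lengths are in m, angles in rad, forces in N, time in s.
With the tool pointing down it reaches from about 0.4 to 0.875 m from the base axis. Payload 19.3 kg.
Tool frame: the origin (TCP) lies at the very end of the fingers, on their centre line; the grasp point (between the pads) lies 19 mm behind it; z points along the fingers, y is the direction in which the jaws open and shut (so a half turn about z gives the same grasp; the last joint's range is limited). The gripper opens to 85 mm and grips with 20 to 120 N. Pads are 22 mm wide; open, the fingers measure 114 mm over their backs; the gripper's body (76 mm by 85 mm) begins 54 mm behind the grasp point. The pads swing forward as they close: fully open they stand 13 mm farther back than shut.
Start: joints at [1.252, 0.521, -0.036, 1.599, 0.021, 1.021, -0.113], TCP at [0.154, -0.606, 0.203] pointing down, gripper open.
Joint ranges: [-2.91, 2.91], [-0.3, 2.13], [-1.5, 1.42], [0.17, 2.43], [-1.26, 4.41], [0.16, 1.93], [-2.52, 2.52]. Speed limits (rad/s): [1.89, 1.89, 2.39, 2.39, 3.01, 3.01, 3.01].

## Interface

Orientations are given as [roll, pitch, yaw] about the fixed x, y, z axes, in that order (R = Rz(yaw) Ry(pitch) Rx(roll)).
In Python, from workcell import telemetry, imaging, ticket gives the robot as it stands.
- The arm moves only by the tool carry_out, never from a script. Its argument "series" is a list of rows, each a list of 7 numbers: the shift along the tool's x, y, z in m, then the turn, a rotation vector about the tool's x, y, z in rad, then the closure in counts, from 0 (fully open) to 255 (shut). In form: [[tx, ty, tz, ax, ay, az, jaw], ...]. A call has 1 to 10 rows; each row is the pose to reach, as a shift and turn from the pose commanded when the call began, along the tool's axes at that moment; what a row does not reach only later rows make up. A row lasts 1/8 s, in which the tool goes at most 62.5 mm and 10.7 degrees, less where a joint would pass 70% of its speed; a pose out of reach is approached as far as the arm can. A call with a gripper value outside its range is refused whole. The fingers move at their own pace and stop on an object; "force" is the grip in N (left out, the last holds). Time passes only in rows, so rows that repeat a pose let the fingers close. It gives the time, the measured TCP pose, the force and the opening at its end, in the units of the state.
- telemetry.observe(): the state, without advancing time (a new reading comes with each control period).
- imaging.grab_frame(name): name is "scene" or "top" or "wrist"; returns (picture, depth): 480x640x3 uint8, blue, green, red; 480x640 float32, m along the optical axis (not along the pixel's ray), 0 where there is no reading.
- imaging.camera_info(name): a dict with "mtx" (3x3 intrinsics, pixels), "dist_coeffs" ([k1, k2, p1, p2, k3] as OpenCV has them; the pictures are not rectified), "extrinsics" (4x4, takes a point from camera to world coordinates); the wrist camera has in their place "hand_eye" (4x4, takes a point from camera to tool coordinates, whose origin is the TCP and whose axes are the flange's). Camera axes: x right, y down, z forward; pixel columns grow to the right and rows downward; lengths in m; the calibration is good to about 2 mm. A picture is of the moment at which its call begins: read the wrist's pose just before it. camera_info takes no time and is no camera call.
- ticket.job_done(): hands the job in, once; it reports no verdict.
The state is a dict: "clock": time; "qpos": joint angles; "qd": joint speeds; "joint_efforts": joint torques, N m; "position": TCP position; "tool_rot": TCP orientation; "force": force on the tool from outside, world axes, zero at the start; "moment": the same for the moment, N m; "grip_width": finger opening in m.
Only numpy, scipy, OpenCV 4.12 (cv2) and the standard library are available. Lean on these libraries where they do the work, as an engineer would, in place of code of your own. Each camera call takes 0.05 s, during which the arm holds its last target.

## Task

Take the yellow-and-black clip from the wooden rack and drop it from above through the twisted slot of the turning guide, so that it is turned half round on its way and comes out lying on the guide's sloping tray with its yellow face up, ready for the peg board. Don't touch the clip once it has gone into the guide, and leave the red and the blue clip in the rack.

Things in the scene. Friction and masses are not known exactly. Their poses are not given: they have to be found in the camera images.
- yellow_mid (a point): Centre, half-way up, of the yellow clip: an upside-down T, 62 mm tall, 10 mm thick. Foot: crossbar 54 mm long, 12 mm high; above it a flat tongue 18 mm wide, 50 mm high, to be gripped across its 10 mm. 40 g. z up the tongue, y along the crossbar, x square to the flat faces: +x face yellow, -x face black. Stands upright in a slot of the wooden rack; lift it straight up.
- red_mid (a point): Centre of the red clip, same shape, red and black; stays in the rack. The rack is a fixed block 50 x 230 mm, 22 mm high, with three slots in a row 72 mm apart, each 15 x 59 mm, 12 mm deep, one clip in each crossbar down, in any order. All start with the black face towards the robot and the coloured face away.
- blue_mid (a point): Centre of the blue clip, same shape, blue and black; stays in its slot of the rack.
- guide: Fixed turning guide; origin on the shelf under the slot's axis, z up, tray out to -x. Grey funnel on top: rim 270 mm up, opening 46 mm in x, 88 mm in y, narrowing over 28 mm to about 20 x 62. The clip goes in upright, crossbar first and along y, falls freely down the twist in a clear tube (turned 180 deg), slides down the 42 deg tray to a lip 92 mm out; the face that looked to +x at the top then lies up.

How it is judged:
By the outcome, as a careful person would: the job done as asked, in the order asked, and still so for the second after the job is handed in, with the robot touching nothing.
It also fails if it takes over 32 s, if anything falls off the work surface, if the arm or the gripper's body presses on something with over 40 N, if the wrist force passes 120 N, or if a joint passes its speed limit or range.

## Working session

There is one attempt and no reset: what is moved stays moved. The work goes in short steps, Python scripts to look and compute and a tool call to move; the robot and the scene stay as the last step left them, time stands still between calls to the robot, and variables do not carry over. Pictures are saved under pics/ and viewed, and the job is handed in when it is done.

Besides the shell and the picture viewer there is one more tool, called after "Emit:" by a JSON object that holds its "name" and its "arguments". carry_out: Moves the arm, as the interface text tells. Its arguments: {"type":"object","properties":{"series":{"type":"array"},"force":{"type":"number"}},"required":["series"]}

```bash
ls; mkdir -p pics; python3 - <<'E'
from workcell import telemetry, imaging
import cv2, numpy as np
s=telemetry.observe(); print(s)
for n in ["scene","top","wrist"]:
    i=imaging.camera_info(n); print(n,{k:np.round(v,4).tolist() for k,v in i.items() if k!='name'})
    p,d=imaging.grab_frame(n); cv2.imwrite(f"pics/{n}0.png",p); np.save(f"pics/{n}0.npy",d)
E
```

```text
pics
{'clock': 0.0, 'qpos': array([ 1.25180293,  0.52201377, -0.03630686,  1.59995828,  0.02121223,
        1.02111417, -0.1127653 ]), 'qd': array([-0.00119045,  0.0005838 , -0.00055364,  0.00064639,  0.00116976,
        0.00022663,  0.00058664]), 'joint_efforts': array([-7.99352856e-04, -9.27121997e+01,  1.97940476e+00, -3.69943106e+01,
        1.78453390e-02,  8.16844928e-03,  5.36215134e-05]), 'position': array([ 0.15375882, -0.6054317 ,  0.20244395]), 'tool_rot': array([-3.14048874e+00,  9.90723815e-05,  2.48805851e-01]), 'force': array([-0.72099846, -0.18746793, -0.48157227]), 'moment': array([-0.00959862, -0.01239935, -0.009993  ]), 'grip_width': 0.0852776302036989}
scene {'mtx': [[461.8365, 0.0, 319.4785], [0.0, 461.8365, 237.6548], [0.0, 0.0, 1.0]], 'dist_coeffs': [0.0238, 0.0, 0.0, 0.0, 0.0], 'extrinsics': [[0.2405, 0.7363, -0.6324, 0.9449], [0.9706, -0.1886, 0.1495, -0.0307], [-0.0092, -0.6498, -0.76, 0.5579], [0.0, 0.0, 0.0, 1.0]]}
top {'mtx': [[481.0628, 0.0, 319.8434], [0.0, 481.0628, 244.0933], [0.0, 0.0, 1.0]], 'dist_coeffs': [-0.1224, 0.0, 0.0, 0.0, 0.0], 'extrinsics': [[0.1864, -0.9629, 0.1951, 0.3914], [-0.9825, -0.1822, 0.0394, 0.07], [-0.0024, -0.199, -0.98, 0.8279], [0.0, 0.0, 0.0, 1.0]]}
wrist {'mtx': [[377.8485, 0.0, 316.9635], [0.0, 377.8485, 229.8189], [0.0, 0.0, 1.0]], 'dist_coeffs': [-0.0096, 0.0, 0.0, 0.0, 0.0], 'hand_eye': [[0.0004, -0.9501, -0.3119, 0.0804], [1.0, 0.0007, -0.0011, 0.0004], [0.0013, -0.3119, 0.9501, -0.1699], [0.0, 0.0, 0.0, 1.0]]}
```

View pics/scene0.png

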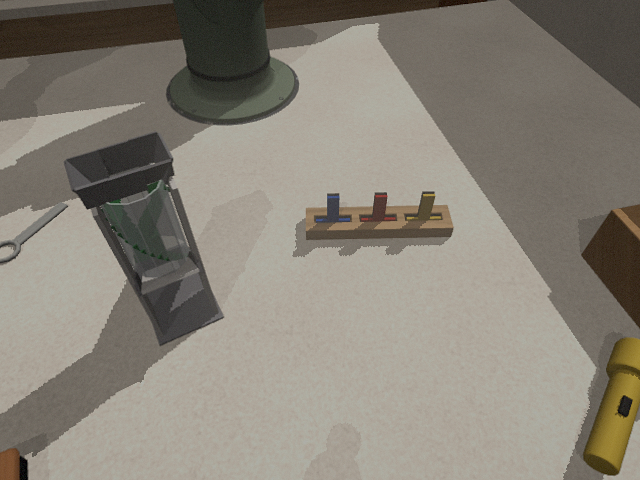

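View pics/top0.png

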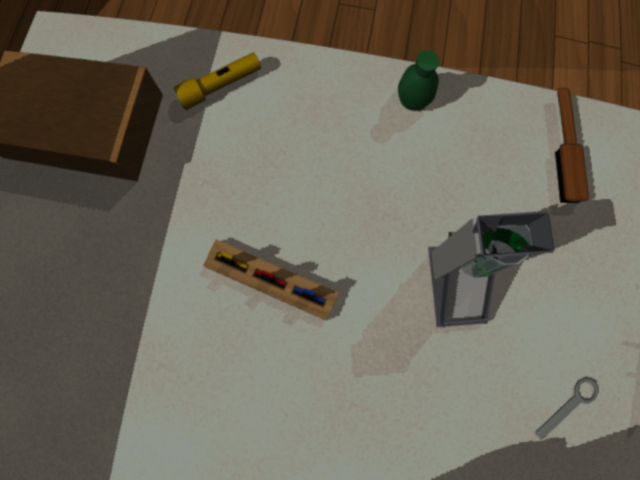

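View pics/wrist0.png

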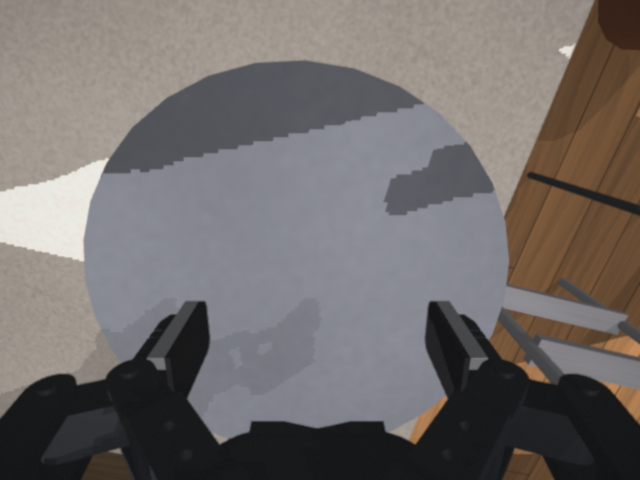

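The scene view shows the rack with blue, red, yellow tongues at about (333,207), (380,207), (427,205), and the guide funnel at (120,170) with its tray at (185,310). In the top view, yellow is at (232,262), and the guide is at (510,235) with its tray at (465,290). The wrist camera sees nothing useful yet. I'll enlarge crops next.

```bash
cat > h.py <<'E'
import numpy as np, cv2
from workcell import imaging, telemetry
from scipy.spatial.transform import Rotation as R
def cam(n,st=None):
    i=imaging.camera_info(n); K=np.array(i['mtx']);D=np.array(i['dist_coeffs'])
    if n=='wrist':
        T=np.eye(4);T[:3,:3]=R.from_euler('xyz',st['tool_rot']).as_matrix();T[:3,3]=st['position'];E=T@np.array(i['hand_eye'])
    else: E=np.array(i['extrinsics'])
    return K,D,E
def ray(c,uv):
    K,D,E=c; p=cv2.undistortPoints(np.array(uv,float).reshape(-1,1,2),K,D)[:,0]
    d=np.c_[p,np.ones(len(p))]@E[:3,:3].T; return E[:3,3],d   # d scaled to unit depth
def onz(c,uv,z):
    o,d=ray(c,uv); return o+d*((z-o[2])/d[:,2])[:,None]
def tri(cs,uvs):
    A=np.zeros((3,3));b=np.zeros(3);L=[]
    for c,uv in zip(cs,uvs):
        o,d=ray(c,[uv]);d=d[0]/np.linalg.norm(d[0]);P=np.eye(3)-np.outer(d,d);A+=P;b+=P@o;L.append((o,P))
    x=np.linalg.solve(A,b); return x,[float(np.linalg.norm(P@(x-o))) for o,P in L]
def proj(c,X):
    K,D,E=c; Ei=np.linalg.inv(E); return cv2.projectPoints(np.array(X,float).reshape(-1,1,3),cv2.Rodrigues(Ei[:3,:3])[0],Ei[:3,3],K,D)[0][:,0]
def cloud(c,dep,box):
    x0,y0,x1,y1=box; v,u=np.mgrid[y0:y1,x0:x1]; o,d=ray(c,np.c_[u.ravel(),v.ravel()]); z=dep[y0:y1,x0:x1].ravel()
    return (o+d*z[:,None]).reshape(y1-y0,x1-x0,3)
def crop(src,box,k,dst):
    im=cv2.imread(src);x0,y0,x1,y1=box;cv2.imwrite(dst,cv2.resize(im[y0:y1,x0:x1],None,fx=k,fy=k,interpolation=cv2.INTER_CUBIC))
E
python3 - <<'E'
from h import *
crop('pics/scene0.png',(300,180,460,250),5,'pics/c1.png')
crop('pics/top0.png',(195,230,345,330),5,'pics/c2.png')
crop('pics/scene0.png',(55,125,235,350),2.6,'pics/c3.png')
crop('pics/top0.png',(420,200,570,335),4.4,'pics/c4.png')
for n,b in (('scene',(60,130,230,350)),('top',(425,205,560,330))):
    c=cam(n);d=np.load(f'pics/{n}0.npy');P=cloud(c,d,b).reshape(-1,3);P=P[(d[b[1]:b[3],b[0]:b[2]].ravel()>0)]
    for lo,hi in ((.26,.28),(.245,.26),(.02,.04),(.04,.06),(.06,.08)):
        m=P[(P[:,2]>lo)&(P[:,2]<hi)]
        if len(m): print(n,lo,len(m),m.min(0).round(3),m.max(0).round(3),m.mean(0).round(3))
E
```

```text
scene 0.26 2415 [ 0.524 -0.188  0.26 ] [ 0.597 -0.087  0.272] [ 0.561 -0.14   0.266]
scene 0.245 2316 [ 0.528 -0.181  0.245] [ 0.595 -0.09   0.26 ] [ 0.56  -0.141  0.253]
scene 0.02 148 [ 0.485 -0.184  0.02 ] [ 0.602 -0.09   0.04 ] [ 0.575 -0.14   0.03 ]
scene 0.04 178 [ 0.492 -0.183  0.04 ] [ 0.601 -0.09   0.06 ] [ 0.568 -0.139  0.05 ]
scene 0.06 227 [ 0.505 -0.18   0.06 ] [ 0.601 -0.09   0.08 ] [ 0.567 -0.139  0.07 ]
top 0.26 1163 [ 0.524 -0.189  0.26 ] [ 0.594 -0.087  0.274] [ 0.564 -0.144  0.268]
top 0.245 732 [ 0.527 -0.181  0.245] [ 0.59 -0.09  0.26] [ 0.568 -0.145  0.253]
top 0.02 912 [ 0.454 -0.198  0.02 ] [ 0.578 -0.092  0.04 ] [ 0.498 -0.151  0.03 ]
top 0.04 828 [ 0.476 -0.192  0.04 ] [ 0.578 -0.09   0.06 ] [ 0.523 -0.144  0.05 ]
top 0.06 437 [ 0.498 -0.186  0.06 ] [ 0.578 -0.09   0.08 ] [ 0.536 -0.127  0.068]
```

View pics/c1.png

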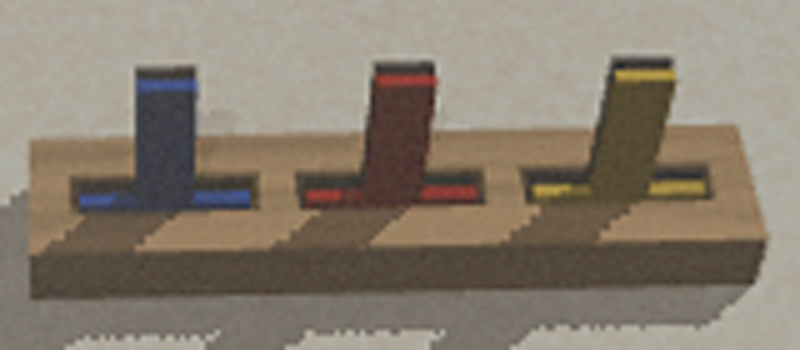

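View pics/c2.png

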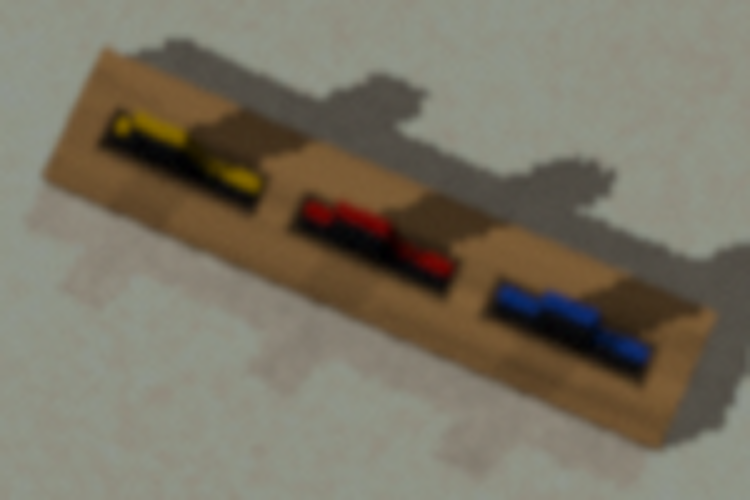

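View pics/c3.png

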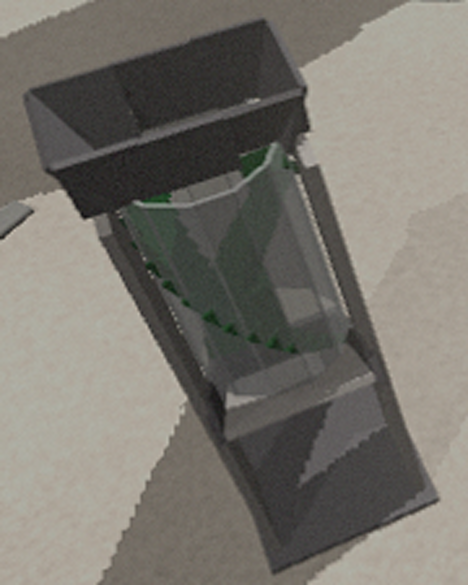

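View pics/c4.png

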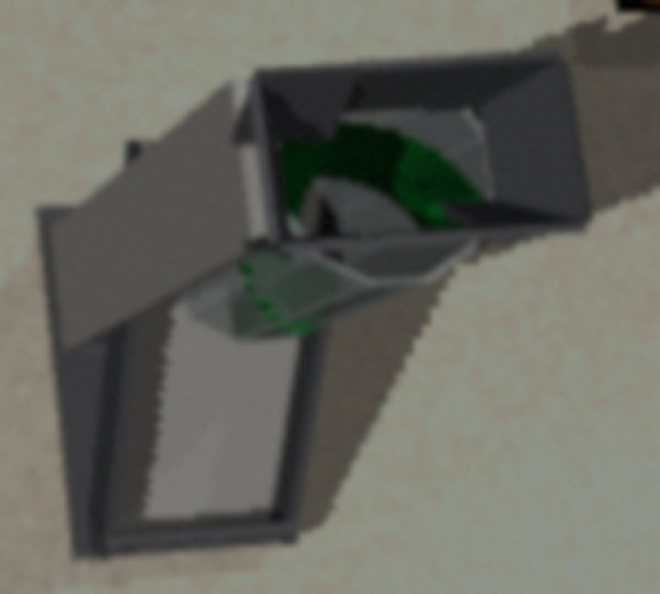

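```bash
python3 - <<'E'
from h import *
s,t=cam('scene'),cam('top')
S=lambda x,y,o,k:(o[0]+(x+.5)/k-.5,o[1]+(y+.5)/k-.5)
sc=[(304,95),(47,168),(27,93),(266,20)]; tp=[(255,72),(568,55),(590,222),(270,243)]
X=[]
for a,b in zip(sc,tp):
    x,r=tri([s,t],[S(*a,(55,125),2.6),S(*b,(420,200),4.4)]);print(x.round(4),np.round(r,4));X.append(x)
X=np.array(X);c=X.mean(0);print('c',c, 'yaw', [np.degrees(np.arctan2(-(v)[0],v[1])) for v in (X[0]-X[1],X[3]-X[2])],[np.degrees(np.arctan2(v[1],v[0])) for v in (X[0]-X[3],X[1]-X[2])],[np.linalg.norm(v) for v in (X[0]-X[1],X[3]-X[2],X[0]-X[3],X[1]-X[2])])
# rack tops
top=[(105,48),(716,312),(660,447),(45,178)]  # +x+y, +x -y, -x -y, -x +y
P=onz(t,[S(*a,(195,230),5) for a in top],.022);print(P.round(4),P.mean(0))
sp=[(767,237),(30,254),(30,140),(738,126)]
P2=onz(s,[S(*a,(300,180),5) for a in sp],.022);print(P2.round(4),P2.mean(0))
for a,b in zip(sp,top):
    print(tri([s,t],[S(*a,(300,180),5),S(*b,(195,230),5)]))
for P in(P,P2): print([np.degrees(np.arctan2(-v[0],v[1])) for v in (P[0]-P[1],P[3]-P[2])],[np.linalg.norm(v) for v in (P[0]-P[1],P[3]-P[2],P[0]-P[3])])
print('ytop scene',onz(s,[S(643,70,(300,180),5)],.072), 'red',onz(s,[S(405,75,(300,180),5)],.072),'blue',onz(s,[S(167,80,(300,180),5)],.072))
st=telemetry.observe();print(R.from_euler('xyz',st['tool_rot']).as_matrix().round(3))
E
```

```text
[ 0.5731 -0.0892  0.2673] [0.0007 0.0007]
[ 0.5944 -0.1766  0.2702] [0.0011 0.0011]
[ 0.5483 -0.1881  0.2686] [0.0009 0.0009]
[ 0.5257 -0.1002  0.2687] [0.0007 0.0007]
c [ 0.56037009 -0.13854208  0.26868657] yaw [np.float64(13.65847184383293), np.float64(14.419498234983354)] [np.float64(12.966913168092352), np.float64(13.996277701992863)] [np.float64(0.09000346504666958), np.float64(0.09083001578344305), np.float64(0.048698251358304974), np.float64(0.04749636098186607)]
[[0.5269 0.2806 0.022 ]
 [0.4768 0.0575 0.022 ]
 [0.4291 0.0677 0.022 ]
 [0.4788 0.2906 0.022 ]] [0.47788839 0.1740942  0.022     ]
[[0.5292 0.2803 0.022 ]
 [0.4793 0.0574 0.022 ]
 [0.4313 0.0683 0.022 ]
 [0.4824 0.2915 0.022 ]] [0.48056142 0.17439844 0.022     ]
(array([0.52734068, 0.28142667, 0.01959564]), [0.00022663534661678398, 0.00022663534661680426])
(array([0.47713428, 0.05765311, 0.01954867]), [0.00019266586844764102, 0.0001926658684476273])
(array([0.42929604, 0.06819286, 0.01997188]), [0.0005289842394567546, 0.0005289842394567376])
(array([0.4794451 , 0.29249734, 0.01866026]), [0.0009752894645363478, 0.0009752894645363335])
[np.float64(-12.637611771145979), np.float64(-12.555174262576971)] [np.float64(0.22861261608731215), np.float64(0.22840410594961852), np.float64(0.049139466554643435)]
[np.float64(-12.628503641335069), np.float64(-12.88413215897171)] [np.float64(0.2283599687459974), np.float64(0.22896731623426628), np.float64(0.048171423405233615)]
ytop scene [[0.4966597  0.24378656 0.072     ]] red [[0.48083393 0.17416903 0.072     ]] blue [[0.46503892 0.1044843  0.072     ]]
[[ 0.969  0.246 -0.   ]
 [ 0.246 -0.969  0.001]
 [-0.    -0.001 -1.   ]]
```

Both views agree: the yellow clip is near (0.496, 0.244) with the rack yawed −12.6°. The guide is at (0.560, −0.1385) with yaw about 13.8° and its rim at 0.269. I'll plan an arc to hover over the yellow clip.

```bash
cat >> h.py <<'E'
def rows(poses,start=None,jaw=0):
    """poses: list of (x,y,z,yawdeg[,jaw]) tool straight down -> tool-frame rows"""
    if start is None:
        st=telemetry.observe();p0=st['position'];R0=R.from_euler('xyz',st['tool_rot'])
    else: p0=np.array(start[:3]);R0=R.from_euler('xyz',[np.pi,0,np.radians(start[3])])
    o=[]
    for p in poses:
        t=R0.inv().apply(np.array(p[:3])-p0);a=(R0.inv()*R.from_euler('xyz',[np.pi,0,np.radians(p[3])])).as_rotvec()
        o.append([round(float(v),4) for v in (*t,*a)]+[p[4] if len(p)>4 else jaw])
    return o
E
python3 - <<'E'
from h import *
P=[]
n=20
for k in range(1,n+1):
    f=k/n;az=np.radians(-75.7+101.9*f);r=.625+(.553-.625)*f
    z=min(.203+.045*k,.38) if k<14 else max(.38-.045*(k-13),.16)
    P.append((r*np.cos(az),r*np.sin(az),z,14.25+(77.4-14.25)*f))
print(np.round(P,3)[[9,19]])
for r in rows(P[:10]):print(r)
print()
for r in rows(P[10:],start=P[9]):print(r)
E
```

```text
[[ 0.535 -0.247  0.38  45.825]
 [ 0.496  0.244  0.16  77.4  ]]
[0.0557, -0.0059, -0.0454, -0.0008, 0.0, -0.055, 0]
[0.1098, -0.0169, -0.0904, -0.0008, 0.0, -0.1101, 0]
[0.1624, -0.0325, -0.1354, -0.0008, -0.0, -0.1653, 0]
[0.2131, -0.0527, -0.1774, -0.0008, -0.0, -0.2204, 0]
[0.2615, -0.0771, -0.1774, -0.0008, -0.0001, -0.2755, 0]
[0.3073, -0.1056, -0.1774, -0.0008, -0.0001, -0.3306, 0]
[0.3501, -0.1379, -0.1773, -0.0008, -0.0001, -0.3857, 0]
[0.3896, -0.1736, -0.1773, -0.0008, -0.0001, -0.4408, 0]
[0.4256, -0.2125, -0.1773, -0.0008, -0.0001, -0.4959, 0]
[0.4577, -0.2542, -0.1772, -0.0008, -0.0002, -0.551, 0]

[0.0471, -0.0229, -0.0, -0.0, 0.0, -0.0551, 0]
[0.0916, -0.0497, -0.0, -0.0, 0.0, -0.1102, 0]
[0.1334, -0.0802, -0.0, 0.0, 0.0, -0.1653, 0]
[0.172, -0.114, 0.045, 0.0, 0.0, -0.2204, 0]
[0.2072, -0.151, 0.09, -0.0, 0.0, -0.2755, 0]
[0.2387, -0.1907, 0.135, 0.0, 0.0, -0.3307, 0]
[0.2665, -0.2328, 0.18, -0.0, 0.0, -0.3858, 0]
[0.2902, -0.2769, 0.22, 0.0, 0.0, -0.4409, 0]
[0.3097, -0.3227, 0.22, 0.0, 0.0, -0.496, 0]
[0.325, -0.3697, 0.22, -0.0, 0.0, -0.5511, 0]
```

Emit:
{"name": "carry_out", "arguments": {"series": [[0.056,-0.006,-0.045,0,0,-0.055,0],[0.11,-0.017,-0.09,0,0,-0.11,0],[0.162,-0.033,-0.135,0,0,-0.165,0],[0.213,-0.053,-0.177,0,0,-0.22,0],[0.262,-0.077,-0.177,0,0,-0.275,0],[0.307,-0.106,-0.177,0,0,-0.33,0],[0.35,-0.138,-0.177,0,0,-0.386,0],[0.39,-0.174,-0.177,0,0,-0.441,0],[0.426,-0.213,-0.177,0,0,-0.496,0],[0.458,-0.254,-0.177,0,0,-0.551,0]]}}

```text
clock: 1.4
position: [0.5359, -0.2451, 0.3797]
tool_rot: [-3.141, 0.0, 0.802]
force: [0.3, -1.2, 0.1]
grip_width: 0.0851
```

Emit:
{"name": "carry_out", "arguments": {"series": [[0.047,-0.023,0,0,0,-0.055,0],[0.092,-0.05,0,0,0,-0.11,0],[0.133,-0.08,0,0,0,-0.165,0],[0.172,-0.114,0.045,0,0,-0.22,0],[0.207,-0.151,0.09,0,0,-0.276,0],[0.239,-0.191,0.135,0,0,-0.331,0],[0.267,-0.233,0.18,0,0,-0.386,0],[0.29,-0.277,0.22,0,0,-0.441,0],[0.31,-0.323,0.22,0,0,-0.496,0],[0.325,-0.37,0.22,0,0,-0.551,0]]}}

```text
clock: 2.65
position: [0.4949, 0.2457, 0.1587]
tool_rot: [-3.14, 0.001, 1.353]
force: [-0.3, 0.6, 0.3]
grip_width: 0.0856
```

```bash
python3 - <<'E'
from h import *
s=telemetry.observe();p,d=imaging.grab_frame('wrist');cv2.imwrite('pics/w1.png',p);np.save('pics/w1.npy',d)
import pickle;pickle.dump(s,open('pics/w1.pkl','wb'));print(s['position'],s['tool_rot'],s['qpos'])
E
```

```text
[0.49493424 0.24568389 0.15869004] [-3.13981105e+00  7.94695420e-04  1.35274173e+00] [-0.17138853  0.50772003 -0.54428857  1.81570179  0.32357282  0.90944615
 -1.07954633]
```

View pics/w1.png

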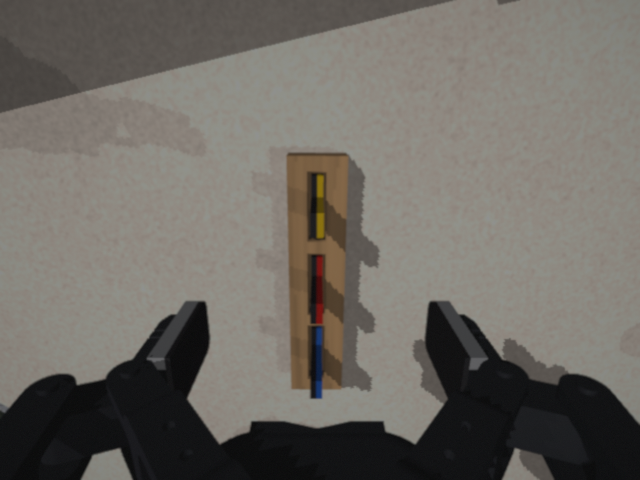

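The wrist view shows the yellow clip at (318,205), aligned vertically between the open fingers. Red is at (317,290) and blue at (317,360). I'll zoom in on yellow.

```bash
python3 - <<'E'
from h import *
import pickle
crop('pics/w1.png',(280,145,360,265),6.5,'pics/c5.png')
st=pickle.load(open('pics/w1.pkl','rb'));c=cam('wrist',st)
d=np.load('pics/w1.npy');P=cloud(c,d,(300,165,340,245))
m=(P[...,2]>.06)&(P[...,2]<.085);q=P[m];print(len(q),q.min(0),q.max(0),q.mean(0)); v,u=np.where(m);print(u.min()+300,u.max()+300,v.min()+165,v.max()+165)
E
```

```text
385 [0.48842518 0.23562988 0.0600313 ] [0.50118061 0.25508072 0.07310879] [0.49481165 0.2467436  0.07009108]
309 323 209 236
```

View pics/c5.png

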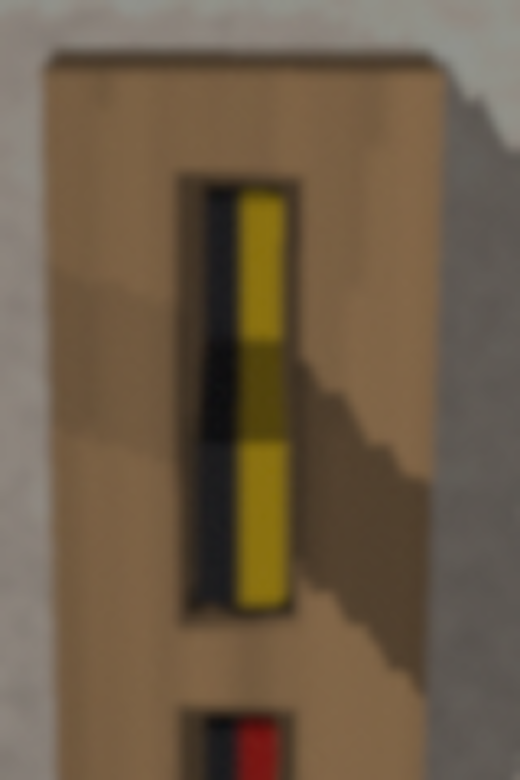

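```bash
python3 - <<'E'
from h import *
import pickle
st=pickle.load(open('pics/w1.pkl','rb'));c=cam('wrist',st)
d=np.load('pics/w1.npy');P=cloud(c,d,(300,165,340,245))
m=(P[...,2]>.0685)&(P[...,2]<.085);q=P[m];v,u=np.where(m);print(len(q),u.min()+300,u.max()+300,v.min()+165,v.max()+165,q[:,2].mean())
cx,cy=(u.min()+u.max())/2+300,(v.min()+v.max())/2+165
w=onz(c,[(cx,cy)],.072)[0];print(w)
# slot / clip direction: yellow-black boundary at crossbar ends, crop (238,190)-(236,605)
S=lambda x,y,o,k:(o[0]+(x+.5)/k-.5,o[1]+(y+.5)/k-.5)
a=onz(c,[S(239,190,(280,145),6.5),S(237,605,(280,145),6.5)],.022);print(a,np.degrees(np.arctan2(-(a[0]-a[1])[0],(a[0]-a[1])[1])),np.linalg.norm(a[0]-a[1]),a.mean(0))
print(tri([cam('scene'),c],[S(643,70,(300,180),5),(cx,cy)]))
print(rows([(.4955,.2455,.10,77.2),(.4955,.2455,.046,77.2)]))
E
```

```text
345 309 323 212 236 0.07079639703204142
[0.49454977 0.24605502 0.072     ]
[[0.50048289 0.27266368 0.022     ]
 [0.4882998  0.21894226 0.022     ]] -12.77756625737113 0.055085552337395344 [0.49439134 0.24580297 0.022     ]
(array([0.49433676, 0.24525246, 0.06944244]), [3.937023426089385e-05, 3.9370234261000454e-05])
[[-0.0066, 0.0062, 0.0595, -0.0032, -0.0028, 0.0158, 0], [-0.0067, 0.0064, 0.1135, -0.0032, -0.0028, 0.0158, 0]]
```

```bash
python3 - <<'E'
from h import *
for i in range(3):
    s=telemetry.observe();print(s['clock'],s['position'],s['tool_rot'],np.abs(s['qd']).max())
import pickle;s=pickle.load(open('pics/w1.pkl','rb'));print(s['clock'],np.abs(s['qd']).max())
E
```

```text
2.7 [0.49092474 0.25303158 0.15952463] [-3.13842930e+00 -2.81938569e-03  1.36314176e+00] 0.08661948054521763
2.7 [0.49092474 0.25303158 0.15952463] [-3.13842930e+00 -2.81938569e-03  1.36314176e+00] 0.08661948054521763
2.7 [0.49092474 0.25303158 0.15952463] [-3.13842930e+00 -2.81938569e-03  1.36314176e+00] 0.08661948054521763
2.65 0.6817869134323532
```

The arm was still moving when I took that picture, so I'll let it settle and measure again.

Emit:
{"name": "carry_out", "arguments": {"series": [[0,0,0,0,0,0,0],[0,0,0,0,0,0,0],[0,0,0,0,0,0,0]]}}

```text
clock: 3.08
position: [0.497, 0.243, 0.16]
tool_rot: [3.141, 0.0, 1.349]
force: [-0.9, -0.1, -0.1]
grip_width: 0.0851
```

```bash
python3 - <<'E'
from h import *
s=telemetry.observe();p,d=imaging.grab_frame('wrist');cv2.imwrite('pics/w2.png',p);np.save('pics/w2.npy',d)
import pickle;pickle.dump(s,open('pics/w2.pkl','wb'));print(s['position'],s['tool_rot'],np.abs(s['qd']).max())
c=cam('wrist',s);P=cloud(c,d,(290,165,350,245))
m=(P[...,2]>.0685)&(P[...,2]<.085);q=P[m];v,u=np.where(m);print(len(q),u.min()+290,u.max()+290,v.min()+165,v.max()+165,q[:,2].mean(),q.mean(0))
print(onz(c,[((u.min()+u.max())/2+290,(v.min()+v.max())/2+165)],.072))
crop('pics/w2.png',(280,145,360,265),6.5,'pics/c6.png')
E
```

```text
[0.49701182 0.24296873 0.16000709] [3.14135300e+00 2.35462596e-04 1.34864541e+00] 0.003469460042643002
350 306 319 208 233 0.07081426149764525 [0.49468978 0.24538919 0.07081426]
[[0.49485712 0.24605618 0.072     ]]
```

View pics/c6.png

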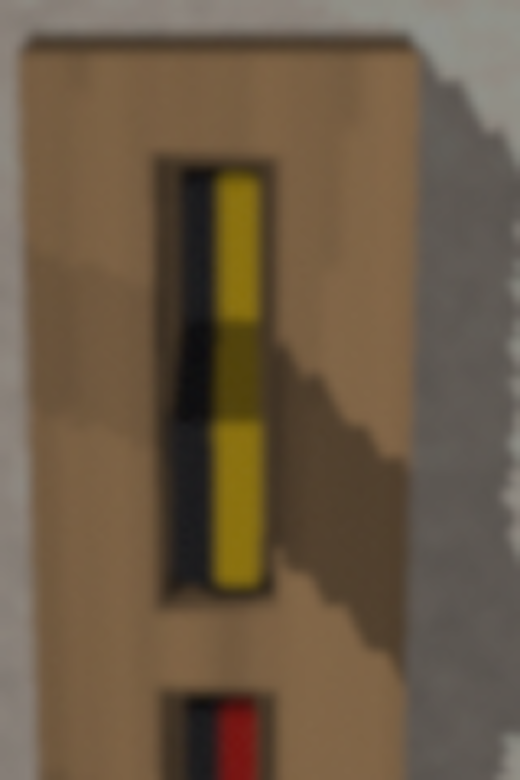

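Settled, the wrist gives a tongue top of (0.4949, 0.2458, 0.071), which agrees with the scene camera and the expected 0.072 height. I'll go down and grip.

Emit:
{"name": "carry_out", "arguments": {"series": [[0.002,-0.0025,0.04,0,0,0,0],[0.002,-0.0025,0.08,0,0,0,0],[0.002,-0.0025,0.105,0,0,0,0],[0.002,-0.0025,0.114,0,0,0,0],[0.002,-0.0025,0.114,0,0,0,0],[0.002,-0.0025,0.114,0,0,0,120],[0.002,-0.0025,0.114,0,0,0,255],[0.002,-0.0025,0.114,0,0,0,255],[0.002,-0.0025,0.114,0,0,0,255],[0.002,-0.0025,0.114,0,0,0,255]], "force": 40}}

```text
clock: 4.38
position: [0.4944, 0.2466, 0.0461]
tool_rot: [3.142, -0.0, 1.351]
force: [0.3, 1.3, 1.3]
grip_width: 0.0001
```

The width is 0, so the jaws closed on nothing. I'll look before moving anything.

```bash
python3 - <<'E'
from h import *
for n in ('scene','wrist'):
    p,d=imaging.grab_frame(n);cv2.imwrite(f'pics/{n}3.png',p)
crop('pics/scene3.png',(300,100,500,250),4,'pics/c7.png')
s=telemetry.observe();print(s['position'],s['grip_width'])
E
```

```text
[0.49435204 0.24662506 0.04600194] 0.0001978340650274408
```

View pics/c7.png

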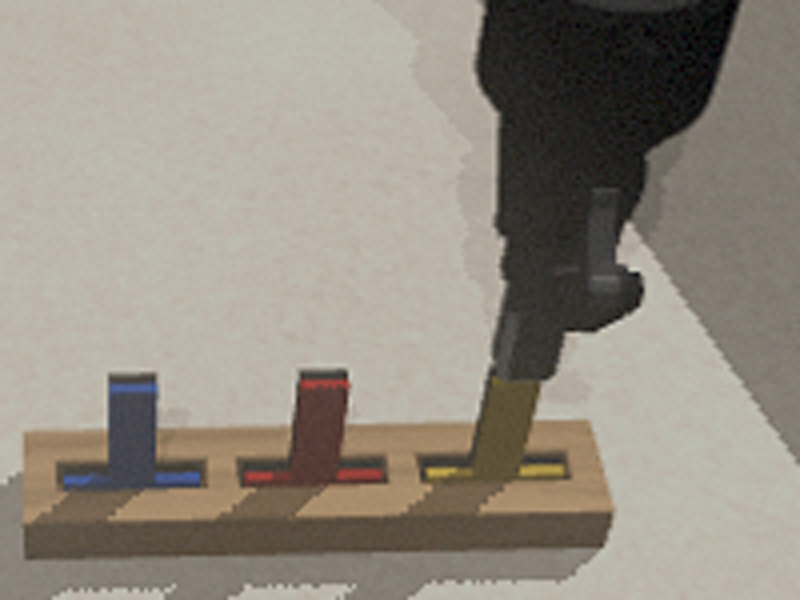

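View pics/wrist3.png

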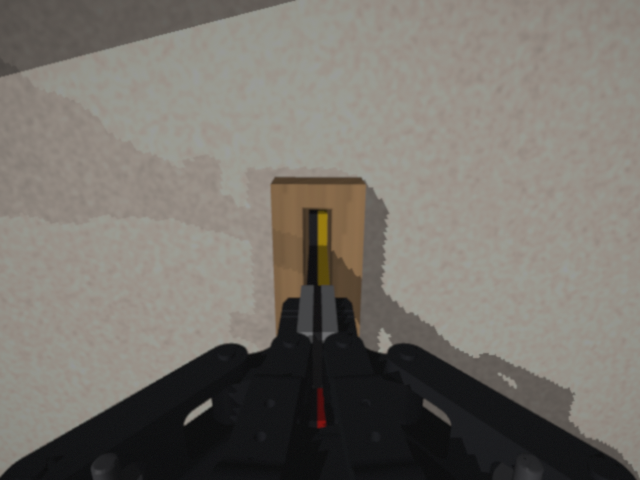

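The fingertips are just at the tongue's top instead of about 25 mm below it: the scene crop shows the tip edge at (515,378) and the tongue still visible beneath. I'll measure where the tips really are.

```bash
python3 - <<'E'
from h import *
st=telemetry.observe()
S=lambda x,y,o,k:(o[0]+(x+.5)/k-.5,o[1]+(y+.5)/k-.5)
s=cam('scene');w=cam('wrist',st)
o,d=ray(s,[S(492,374,(300,100),4),S(518,378,(300,100),4),S(541,381,(300,100),4)])
for dd in d:
    for x in (.4945,.503,.511):
        t=(x-o[0])/dd[0];print(x,(o+t*dd).round(4))
pts=[(.4944,.2466,z) for z in(.046,.056,.066,.072)]
print(proj(s,pts).round(1),proj(w,pts).round(1))
p,dp=imaging.grab_frame('wrist')
crop('pics/wrist3.png',(260,170,380,350),4,'pics/c8.png')
P=cloud(w,dp,(305,270,332,340))
for v in range(0,70,5): print(v+270,P[v,4].round(4),P[v,13].round(4),P[v,22].round(4))
E
```

```text
0.4945 [0.4945 0.2356 0.073 ]
0.503 [0.503  0.2306 0.0821]
0.511 [0.511  0.2258 0.0907]
0.4945 [0.4945 0.2469 0.0681]
0.503 [0.503  0.2416 0.0774]
0.511 [0.511  0.2367 0.0861]
0.4945 [0.4945 0.2569 0.0641]
0.503 [0.503  0.2515 0.0734]
0.511 [0.511  0.2464 0.0822]
[[426.5 204.4]
 [427.6 199.8]
 [428.7 195.1]
 [429.4 192.3]] [[316.1 276.7]
 [316.1 285.9]
 [316.  296.1]
 [315.9 302.8]]
270 [0.4926 0.254  0.0531] [0.4968 0.2533 0.0536] [0.5009 0.2525 0.0539]
275 [0.4929 0.2546 0.0601] [0.4968 0.2533 0.0591] [0.5009 0.2529 0.0603]
280 [0.493  0.2545 0.0651] [0.497  0.2541 0.066 ] [0.5007 0.2527 0.0649]
285 [0.4941 0.258  0.0773] [0.4976 0.2572 0.0773] [0.5012 0.2565 0.0776]
290 [0.4941 0.2578 0.0814] [0.4976 0.257  0.0813] [0.5011 0.2561 0.0811]
295 [0.4943 0.2581 0.0862] [0.4977 0.2576 0.0867] [0.5011 0.2567 0.0864]
300 [0.4943 0.2577 0.0895] [0.4976 0.2569 0.0893] [0.5009 0.2565 0.0898]
305 [0.4945 0.258  0.0938] [0.4976 0.2571 0.0934] [0.5009 0.257  0.0944]
310 [0.4945 0.2578 0.0969] [0.4976 0.2573 0.0972] [0.5008 0.2567 0.0974]
315 [0.4945 0.2576 0.1001] [0.4977 0.2576 0.1011] [0.5006 0.2563 0.1   ]
320 [0.4946 0.2579 0.1037] [0.4975 0.2569 0.1032] [0.5006 0.2567 0.1039]
325 [0.4946 0.2577 0.1065] [0.4976 0.2572 0.1067] [0.5005 0.2567 0.107 ]
330 [0.4946 0.2574 0.1091] [0.4975 0.257  0.1094] [0.5005 0.2567 0.1099]
335 [0.4944 0.2563 0.1102] [0.4973 0.2561 0.1109] [0.5002 0.2556 0.1111]
```

View pics/c8.png

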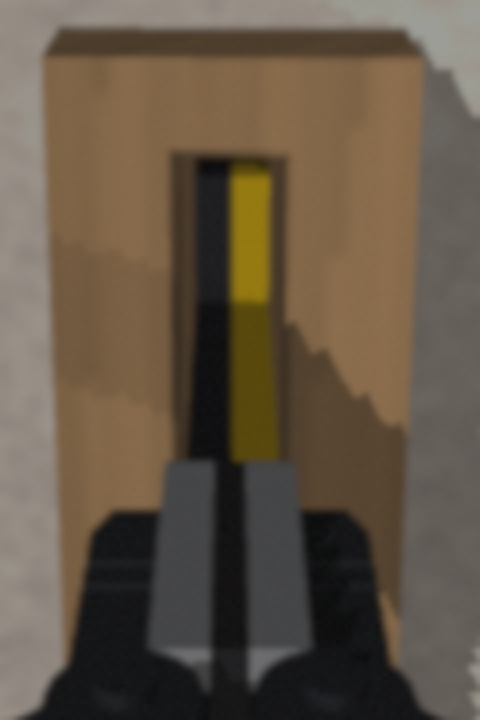

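The scene camera and wrist depth both put the shut tips at z ≈ 0.075 while the reported TCP is 0.046. The real finger ends therefore stand about 29 mm behind the reported TCP. Nothing was disturbed, so I'll open, go 28 mm lower and close again.

Emit:
{"name": "carry_out", "arguments": {"series": [[0,0,0,0,0,0,0],[0,0,0,0,0,0,0],[0,0,0,0,0,0,0],[0,0,0.015,0,0,0,0],[0,0,0.028,0,0,0,0],[0,0,0.028,0,0,0,0],[0,0,0.028,0,0,0,150],[0,0,0.028,0,0,0,255],[0,0,0.028,0,0,0,255],[0,0,0.028,0,0,0,255]], "force": 40}}

```text
clock: 5.78
position: [0.4945, 0.2466, 0.0182]
tool_rot: [3.141, -0.0, 1.351]
force: [0.4, -0.2, 0.0]
grip_width: 0.0124
```

```bash
python3 - <<'E'
from h import *
s=telemetry.observe();print(s['position'],s['grip_width'])
for n in ('scene','wrist'):
    p,d=imaging.grab_frame(n);cv2.imwrite(f'pics/{n}4.png',p)
a=cv2.resize(cv2.imread('pics/scene4.png')[100:250,350:500],None,fx=2.6,fy=2.6);b=cv2.resize(cv2.imread('pics/wrist4.png')[170:350,230:410],(390,390));cv2.imwrite('pics/c9.png',np.hstack([a,b]))
E
```

```text
[0.49446207 0.24658684 0.01817089] 0.012428244001190638
```

View pics/c9.png

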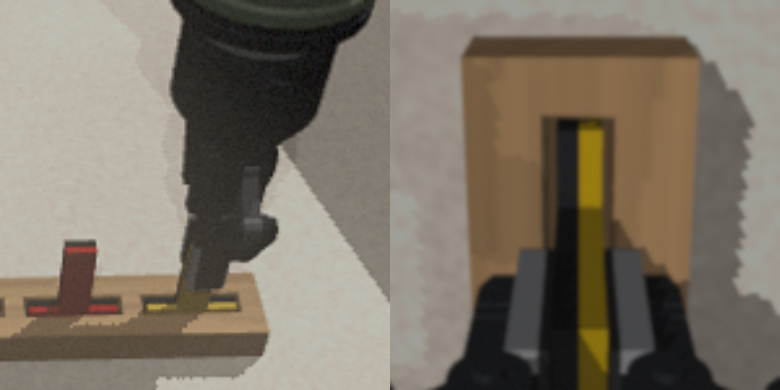

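The clip is between the pads now: in the wrist crop the pads are at about x 545 and 615, either side of it. I'll let the grip finish, then lift straight up.

Emit:
{"name": "carry_out", "arguments": {"series": [[0,0,0,0,0,0,255],[0,0,0,0,0,0,255],[0,0,-0.01,0,0,0,255],[0,0,-0.03,0,0,0,255],[0,0,-0.06,0,0,0,255],[0,0,-0.06,0,0,0,255]]}}

```text
clock: 6.62
position: [0.4954, 0.2472, 0.0803]
tool_rot: [3.139, -0.002, 1.351]
force: [-0.4, 0.6, -0.6]
grip_width: 0.0091
```

```bash
python3 - <<'E'
from h import *
s=telemetry.observe();print(s['position'],s['grip_width'],s['tool_rot'])
for n in ('scene','wrist'):
    p,d=imaging.grab_frame(n);cv2.imwrite(f'pics/{n}5.png',p);np.save(f'pics/{n}5.npy',d)
a=cv2.resize(cv2.imread('pics/scene5.png')[90:240,350:500],None,fx=2.6,fy=2.6);b=cv2.resize(cv2.imread('pics/wrist5.png')[170:350,230:410],(390,390));cv2.imwrite('pics/c10.png',np.hstack([a,b]))
E
```

```text
[0.4954272  0.24720955 0.08028014] 0.009083246963739258 [ 3.13900607e+00 -2.19609218e-03  1.35057588e+00]
```

View pics/c10.png

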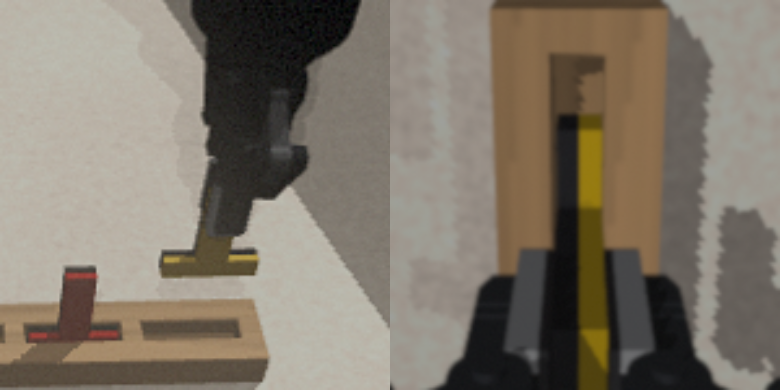

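The clip is lifted: scene crop crossbar at (160–257, 262), with its slot empty and red untouched. Next is the path to hover over the funnel.

```bash
python3 - <<'E'
from h import *
a=np.array([.4945,.2466,.0782,77.4]);b=np.array([.5604,-.1385,.33,103.8])
P=[]
for k in range(1,11):
    f=np.clip((k-2)/7,0,1);p=a+(b-a)*f;p[2]=min(.0782+.058*k,.34) if k<9 else .33;P.append(tuple(p))
for r in rows(P,start=a,jaw=255):print(np.round(r,3).tolist())
E
```

```text
[0.0, 0.0, -0.058, 0.0, 0.0, 0.0, 255.0]
[0.0, 0.0, -0.116, 0.0, 0.0, 0.0, 255.0]
[-0.052, 0.021, -0.174, -0.0, 0.0, -0.066, 255.0]
[-0.103, 0.042, -0.232, -0.0, 0.0, -0.132, 255.0]
[-0.155, 0.064, -0.262, -0.0, 0.0, -0.198, 255.0]
[-0.206, 0.085, -0.262, -0.0, 0.0, -0.263, 255.0]
[-0.258, 0.106, -0.262, 0.0, 0.0, -0.329, 255.0]
[-0.31, 0.127, -0.262, 0.0, 0.0, -0.395, 255.0]
[-0.361, 0.148, -0.252, -0.0, 0.0, -0.461, 255.0]
[-0.361, 0.148, -0.252, -0.0, 0.0, -0.461, 255.0]
```

Emit:
{"name": "carry_out", "arguments": {"series": [[0,0,-0.058,0,0,0,255],[0,0,-0.116,0,0,0,255],[-0.03,0.012,-0.165,0,0,-0.04,255],[-0.06,0.025,-0.215,0,0,-0.08,255],[-0.105,0.043,-0.252,0,0,-0.13,255],[-0.155,0.064,-0.26,0,0,-0.198,255],[-0.206,0.085,-0.26,0,0,-0.263,255],[-0.258,0.106,-0.256,0,0,-0.329,255],[-0.31,0.127,-0.252,0,0,-0.395,255],[-0.361,0.148,-0.252,0,0,-0.461,255]]}}

```text
clock: 7.98
position: [0.5597, -0.1399, 0.329]
tool_rot: [-3.14, -0.001, 1.814]
force: [0.9, 0.9, 0.5]
grip_width: 0.0092
```

Emit:
{"name": "carry_out", "arguments": {"series": [[0,0,0,0,0,0,255],[0,0,0,0,0,0,255],[0,0,0,0,0,0,255],[0,0,0,0,0,0,255]]}}

```text
clock: 8.48
position: [0.56, -0.1372, 0.3301]
tool_rot: [3.142, 0.0, 1.813]
force: [0.8, -0.2, 0.2]
grip_width: 0.0093
```

```bash
python3 - <<'E'
from h import *
import pickle
s=telemetry.observe();print(s['position'],s['grip_width'],s['tool_rot'],np.abs(s['qd']).max());pickle.dump(s,open('pics/s6.pkl','wb'))
for n in ('scene','top','wrist'):
    p,d=imaging.grab_frame(n);cv2.imwrite(f'pics/{n}6.png',p);np.save(f'pics/{n}6.npy',d)
crop('pics/scene6.png',(50,70,200,220),4,'pics/d1.png')
crop('pics/top6.png',(430,160,590,280),4.5,'pics/d2.png')
crop('pics/wrist6.png',(220,170,420,330),4,'pics/d3.png')
E
```

```text
[ 0.56002368 -0.13715064  0.33008122] 0.00930859655753669 [3.14154644e+00 8.76510720e-05 1.81295411e+00] 0.0035533964690662853
```

View pics/d1.png

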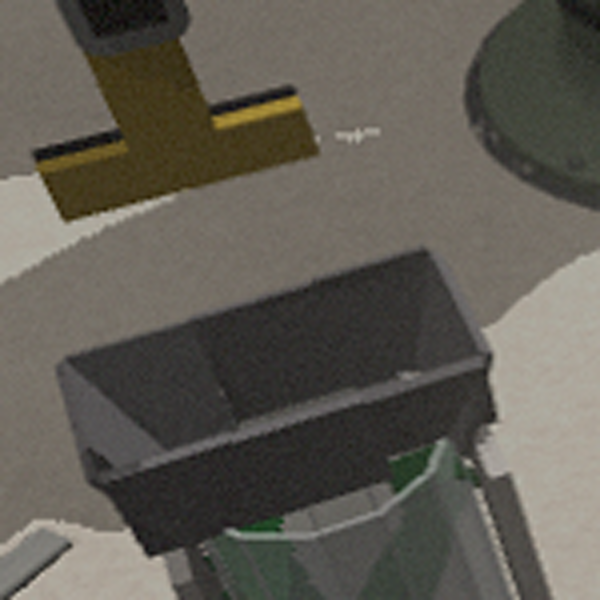

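View pics/d2.png

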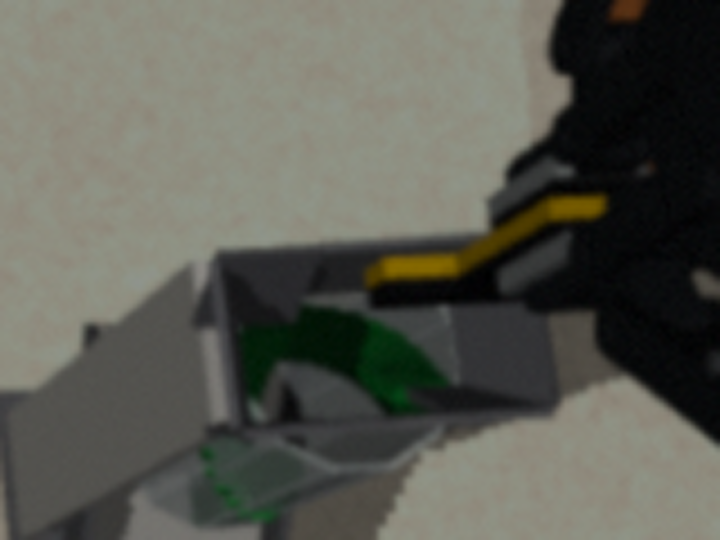

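View pics/wrist6.png

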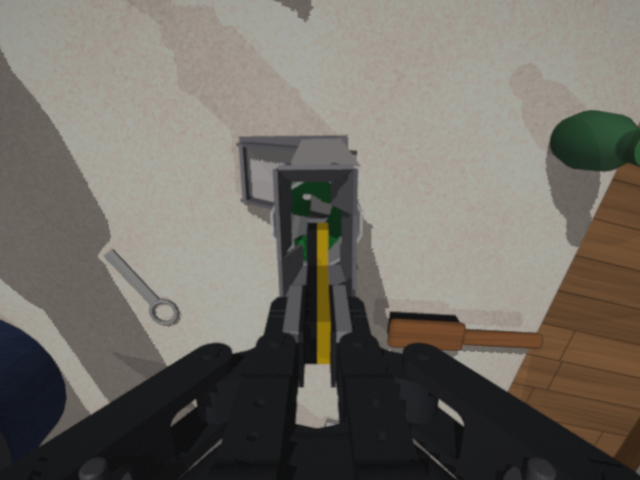

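The scene crop shows the clip over the funnel with its yellow face away from the robot. The crossbar's lower edge runs (68,220)–(319,153). I'll work out the clip's offsets relative to the guide.

```bash
python3 - <<'E'
from h import *
import pickle
st=pickle.load(open('pics/s6.pkl','rb'))
S=lambda x,y,o,k:(o[0]+(x+.5)/k-.5,o[1]+(y+.5)/k-.5)
s,t,w=cam('scene'),cam('top'),cam('wrist',st)
Rm=R.from_euler('xyz',st['tool_rot']).as_matrix();p=st['position']
uv=[S(*a,(50,70),4) for a in((68,221),(319,154),(38,163),(299,108))]
o,d=ray(s,uv);n=Rm[:,1]
for dd in d:
    k=((p+.005*n-o)@n)/(dd@n);X=o+k*dd;print('plane',X.round(4),'tool',(Rm.T@(X-p)).round(4))
# depth cloud of the clip
dep=np.load('pics/scene6.npy');P=cloud(s,dep,(55,75,135,130)).reshape(-1,3);L=(P-p)@Rm
m=(np.abs(L[:,0])<.035)&(np.abs(L[:,1])<.02)&(L[:,2]>-.04)&(L[:,2]<.03);L=L[m]
f=L[:,2]
print(m.sum(),L.min(0).round(4),L.max(0).round(4),'y med',np.median(L[:,1]))
bar=L[(L[:,2]>0.0)];print('bar x',np.percentile(bar[:,0],[1,99]))
# guide rim in guide frame now using top/scene avg; wrist rim corners px
g=np.array([.5604,-.1385]);yaw=np.radians(13.8);dx=p[:2]-g;c_,s_=np.cos(yaw),np.sin(yaw);print('tool in guide',c_*dx[0]+s_*dx[1],-s_*dx[0]+c_*dx[1])
# wrist: rim +y end corners and yellow/black line
uvw=[(274,170),(357,168)];X=onz(w,uvw,.269);print(X.round(4), 'yaw end',np.degrees(np.arctan2(X[1][1]-X[0][1],X[1][0]-X[0][0])))
E
```

```text
plane [ 0.5714 -0.1624  0.3208] tool [-0.0272  0.005   0.0093]
plane [ 0.5588 -0.1112  0.3207] tool [0.0255 0.005  0.0094]
plane [ 0.5714 -0.1624  0.3351] tool [-0.0272  0.005  -0.005 ]
plane [ 0.5589 -0.1117  0.3324] tool [ 0.025   0.005  -0.0023]
1904 [-0.028  -0.006  -0.0382] [0.026  0.0198 0.0095] y med 0.005488980956984918
bar x [-0.02759956  0.02538068]
tool in guide -4.359127129706012e-05 0.0014001767604207467
[[ 0.5247 -0.1019  0.269 ]
 [ 0.5736 -0.0886  0.269 ]] yaw end 15.277943799077612
```

Everything agrees: the clip is centred within about 0.5 mm in guide x and y, and yaw 103.9° matches the guide. The clip bottom is 9.4 mm below the reported TCP. I'll go down 82 mm so the tips stop about 8 mm above the rim with the crossbar at the slot mouth.

Emit:
{"name": "carry_out", "arguments": {"series": [[0,0,0.02,0,0,0,255],[0,0,0.04,0,0,0,255],[0,0,0.055,0,0,0,255],[0,0,0.07,0,0,0,255],[0,0,0.078,0,0,0,255],[0,0,0.082,0,0,0,255],[0,0,0.082,0,0,0,255],[0,0,0.082,0,0,0,255]]}}

```text
clock: 9.62
position: [0.5602, -0.138, 0.2484]
tool_rot: [3.141, 0.0, 1.812]
force: [-0.1, -0.4, -0.1]
grip_width: 0.0093
```

```bash
python3 - <<'E'
from h import *
s=telemetry.observe();print(s['position'],s['grip_width'],s['tool_rot'],s['force'])
for n in ('scene','wrist'):
    p,d=imaging.grab_frame(n);cv2.imwrite(f'pics/{n}7.png',p);np.save(f'pics/{n}7.npy',d)
a=cv2.resize(cv2.imread('pics/scene7.png')[80:220,50:190],(400,400));b=cv2.resize(cv2.imread('pics/wrist7.png')[150:350,220:420],(400,400));cv2.imwrite('pics/d4.png',np.hstack([a,b]))
E
```

```text
[ 0.56023481 -0.13799742  0.24841024] 0.009289937602395024 [3.14100354e+00 2.50240225e-04 1.81170477e+00] [-0.09252753 -0.36770516 -0.13518492]
```

View pics/d4.png

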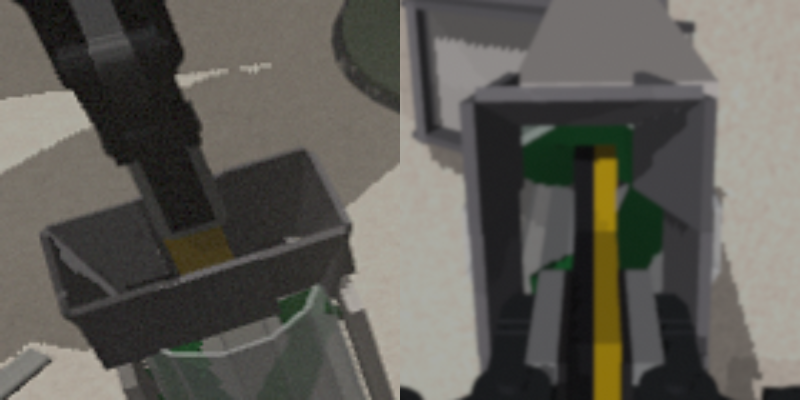

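```bash
python3 - <<'E'
from h import *
st=telemetry.observe();s=cam('scene');w=cam('wrist',st)
Rm=R.from_euler('xyz',st['tool_rot']).as_matrix();p=st['position'];n=Rm[:,1]
k=400/140
o,d=ray(s,[(50+a/k,80+b/k) for a,b in((155,236),(190,229),(220,222))])
for dd in d:
    for y in (.006,.013):
        X=o+dd*(((p+y*n-o)@n)/(dd@n));print(y,X.round(4))
dep=np.load('pics/wrist7.npy');P=cloud(w,dep,(280,270,345,340))
L=(P-p)@Rm
for v in range(0,60,6): print(v+270,P[v,[7,12,35,45,50],2].round(4))
ds=np.load('pics/scene7.npy');Q=cloud(s,ds,(100,125,130,170));
for v in range(0,45,4):print(v+125,Q[v,[14,16,18]].round(3).tolist())
E
```

```text
0.006 [ 0.5689 -0.1483  0.2743]
0.013 [ 0.5755 -0.1462  0.2793]
0.006 [ 0.5663 -0.1378  0.273 ]
0.013 [ 0.573  -0.1359  0.2781]
0.006 [ 0.564  -0.1285  0.2722]
0.013 [ 0.5708 -0.1268  0.2773]
270 [0.1863 0.1808 0.2565 0.2572 0.2025]
276 [0.1934 0.1895 0.2637 0.2641 0.2055]
282 [0.2019 0.2242 0.2691 0.2693 0.2101]
288 [0.2307 0.2834 0.276  0.2761 0.2834]
294 [0.2316 0.2872 0.2806 0.2813 0.2865]
300 [0.2921 0.4182 0.2851 0.2861 0.2927]
306 [0.2975 0.298  0.2914 0.2905 0.2966]
312 [0.3016 0.301  0.2947 0.2937 0.3016]
318 [0.3053 0.3051 0.2976 0.2991 0.3051]
324 [0.3098 0.3083 0.3012 0.3005 0.3051]
125 [[0.6, -0.119, 0.333], [0.598, -0.118, 0.331], [0.598, -0.116, 0.331]]
129 [[0.593, -0.122, 0.324], [0.596, -0.12, 0.326], [0.595, -0.118, 0.326]]
133 [[0.577, -0.127, 0.31], [0.57, -0.127, 0.305], [0.57, -0.126, 0.305]]
137 [[0.576, -0.129, 0.306], [0.576, -0.127, 0.305], [0.57, -0.127, 0.301]]
141 [[0.577, -0.13, 0.302], [0.578, -0.128, 0.302], [0.578, -0.127, 0.302]]
145 [[0.578, -0.131, 0.299], [0.578, -0.13, 0.298], [0.578, -0.128, 0.298]]
149 [[0.578, -0.132, 0.295], [0.578, -0.131, 0.294], [0.578, -0.129, 0.294]]
153 [[0.577, -0.134, 0.29], [0.576, -0.133, 0.288], [0.575, -0.131, 0.287]]
157 [[0.579, -0.135, 0.287], [0.578, -0.134, 0.285], [0.576, -0.133, 0.284]]
161 [[0.572, -0.138, 0.277], [0.571, -0.137, 0.276], [0.572, -0.135, 0.276]]
165 [[0.566, -0.142, 0.268], [0.567, -0.14, 0.268], [0.568, -0.138, 0.268]]
169 [[0.568, -0.143, 0.265], [0.567, -0.141, 0.263], [0.567, -0.14, 0.263]]
```

The fingertips are at z ≈ 0.278, clear of the 0.270 rim, and there are no contact forces. I'll release quickly, wait, then rise.

Emit:
{"name": "carry_out", "arguments": {"series": [[0,0,0,0,0,0,0],[0,0,0,0,0,0,0],[0,0,0,0,0,0,0],[0,0,0,0,0,0,0],[0,0,0,0,0,0,0],[0,0,-0.03,0,0,0,0],[0,0,-0.08,0,0,0,0],[0,0,-0.12,0,0,0,0],[0,0,-0.12,0,0,0,0],[0,0,-0.12,0,0,0,0]]}}

```text
clock: 10.98
position: [0.5597, -0.138, 0.3674]
tool_rot: [-3.141, -0.0, 1.812]
force: [0.3, -1.0, -0.6]
grip_width: 0.0854
```

```bash
python3 - <<'E'
from h import *
s=telemetry.observe();print(s['clock'],s['position'],s['grip_width'],s['force'])
for n in ('scene','top','wrist'):
    p,d=imaging.grab_frame(n);cv2.imwrite(f'pics/{n}8.png',p);np.save(f'pics/{n}8.npy',d)
a=cv2.resize(cv2.imread('pics/scene8.png')[120:350,50:240],(330,400));b=cv2.resize(cv2.imread('pics/top8.png')[190:350,410:570],(400,400));cv2.imwrite('pics/d5.png',np.hstack([a,b]))
E
```

```text
10.975 [ 0.55974426 -0.13801807  0.36738055] 0.085378887148178 [ 0.32233624 -1.04114446 -0.56418521]
```

View pics/d5.png

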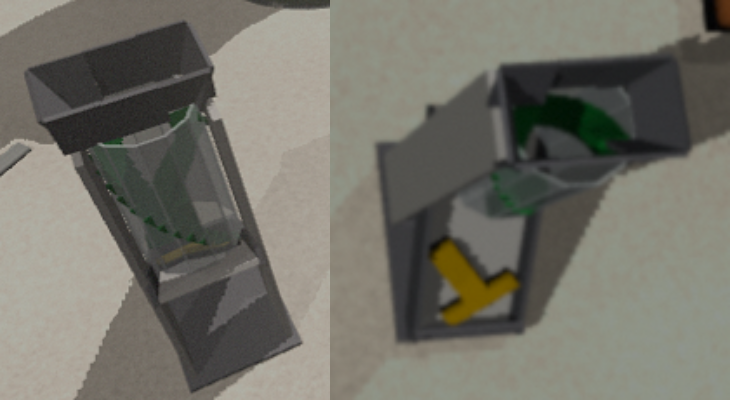

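View pics/wrist8.png

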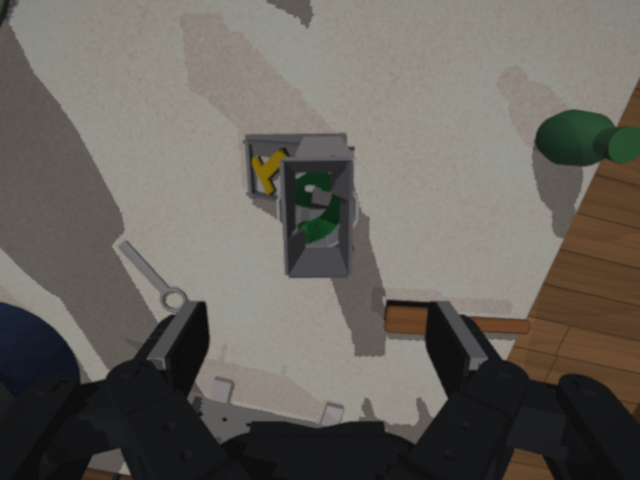

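The top crop shows the clip lying yellow-up on the tray against the lip (foot at about (480,298)). I'll check that it's at rest and that red and blue are still in the rack.

Emit:
{"name": "carry_out", "arguments": {"series": [[0,0,0,0,0,0,0],[0,0,0,0,0,0,0],[0,0,0,0,0,0,0],[0,0,0,0,0,0,0]]}}

```text
clock: 11.62
position: [0.56, -0.138, 0.368]
tool_rot: [-3.142, -0.0, 1.812]
force: [1.1, 0.9, -0.2]
grip_width: 0.0854
```

```bash
python3 - <<'E'
from h import *
p,d=imaging.grab_frame('top');cv2.imwrite('pics/top9.png',p)
a=cv2.imread('pics/top8.png');df=cv2.absdiff(a,p)[240:340,420:560];print('diff',df.max(),df.mean())
q=cloud(cam('top'),d,(425,240,545,330));m=(p[240:330,425:545,2].astype(int)-p[240:330,425:545,0]>70);print(m.sum(),q[m].min(0),q[m].max(0))
x=np.hstack([cv2.resize(p[190:350,410:570],(400,400)),cv2.resize(p[220:340,190:350],(400,300))[:,:].copy() if 0 else cv2.resize(p[210:370,190:350],(400,400))]);cv2.imwrite('pics/d6.png',x)
E
```

```text
diff 8 0.8218809523809524
439 [ 0.39139371 -0.18595605  0.01473335] [0.51585147 0.06996422 0.8279019 ]
```

View pics/d6.png

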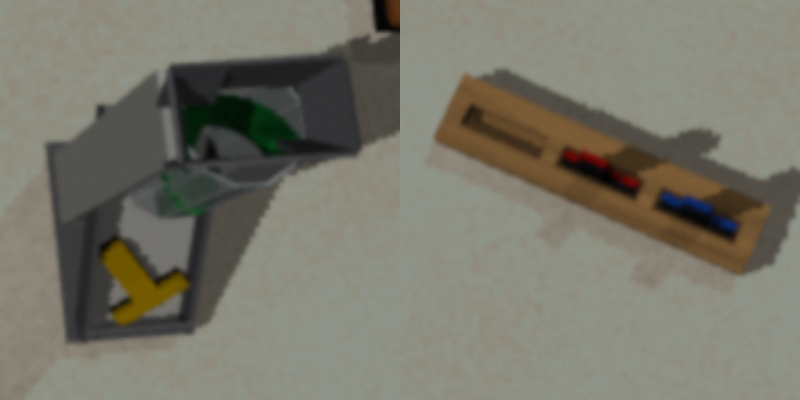

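The clip is at rest on the tray at (145,285), yellow up. Red and blue are still in their slots.

```bash
python3 -c "
from workcell import ticket
print(ticket.job_done())"
```

```text
the job is handed in; nothing more can be done
None
```

The yellow clip was dropped through the turning guide and now lies on the sloping tray with its yellow face up. I handed the job in at about 11.7 s on the robot's clock.

**Last checks:** Two top-camera pictures about 0.6 s apart show no movement. The clip lies turned at an angle on the tray, not square to the lip. Red and blue are still in their slots, and the gripper is open above the funnel, touching nothing.

**What failed or disagreed:**
- **First grasp:** it closed on nothing because the real fingertips sit about 29 mm behind the reported TCP. The scene camera and the wrist depth both showed this. I went 28 mm lower, the second grip held, and I used the same offset when releasing above the rim.
- **First wrist picture:** I took it while the arm was still moving, so I repeated it after the arm settled. The two agreed to within about 1 mm.
- **Rack height:** two views gave about 0.0195 m against the stated 0.022 m, which is roughly within the calibration accuracy.

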